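# Index and lock the gilder's banding wheel

### The arm

A 6-joint arm with a two-finger parallel gripper is mounted at the origin on the work surface. World frame = base frame: x ahead of the robot, y to its left, z up, the work surface at z = 0. Lengths are in mm, angles in rad, forces in N, time in s.
With the tool pointing down it reaches from about 375 to 900 mm from the base axis. Payload 3.1 kg.
Tool frame: the origin (TCP) lies midway between the tips of the shut fingers; the grasp point (between the pads) lies 19 mm behind it; z points along the fingers, y is the direction in which the jaws open and shut (so a half turn about z gives the same grasp; the last joint's range is limited). The gripper opens to 85 mm and grips with 20 to 120 N. Pads are 22 mm wide; open, the fingers measure 114 mm over their backs; the gripper's body (76 mm by 85 mm) begins 54 mm behind the grasp point. The pads swing forward as they close: fully open they stand 13 mm farther back than shut.
Start: joints at [1.111, 0.527, 1.433, -0, 1.181, -0.178], TCP at [173.762, 600.336, 205.41] pointing down, gripper open.
Joint ranges: [-3.08, 3.08], [-0.75, 2.2], [0.22, 2.44], [-1.43, 4.57], [0, 2.65], [-2.85, 2.85]. Speed limits (rad/s): [2.79, 2.79, 3.14, 3.14, 3.14, 3.14].

### API

Orientations are given as a rotation vector (axis times angle).
In Python, from workcell import arm, optics gives the robot as it stands.
- The arm moves only by the tool jog_arm, never from a script. Its argument "motion" is a list of rows, each a list of 5 numbers: the shift along the world's x, y, z in mm, then the turn about the world's z in degrees, then the opening, from 0 (shut) to 1 (fully open). In form: [[x, y, z, roll, jaw], ...]. A call has 1 to 10 rows; each row is the pose to reach, as a shift and turn from the pose commanded when the call began; what a row does not reach only later rows make up. A row lasts 1/12 s, in which the tool goes at most 41.7 mm and 7.16 degrees, less where a joint would pass 70% of its speed; a pose out of reach is approached as far as the arm can. A call with a gripper value outside its range is refused whole. The fingers move at their own pace and stop on an object; the grip force is fixed at half the most. Time passes only in rows, so rows that repeat a pose let the fingers close. It gives the time, the measured TCP pose, the force and the opening at its end, in the units of the state.
- arm.get_obs(): the state, without advancing time (a new reading comes with each control period).
- optics.snapshot(name): name is "side" or "top" or "wrist"; returns a dict with "frame" (400x640x3 uint8, blue, green, red), "range_z" (400x640 float32, mm along the optical axis (not along the pixel's ray), 0 where there is no reading), "K" (3x3 intrinsics, pixels), "D" ([k1, k2, p1, p2, k3] as OpenCV has them; the pictures are not rectified), "R" (3x3) and "t" (3): a world point X has camera coordinates R X + t; the wrist camera has in their place "T_tool_cam" (4x4, takes a point from camera to tool coordinates, whose origin is the TCP and whose axes are the flange's). Camera axes: x right, y down, z forward; pixel columns grow to the right and rows downward; lengths in mm; the calibration is good to about 2 mm. A picture is of the moment at which its call begins: read the wrist's pose just before it.
- arm.job_done(): hands the job in, once; it reports no verdict.
Trained networks look in the newest picture that a camera, given by its name, has taken for a name from the list of things; names that differ only in an ending like _2 or _b are one class to them, and where a whole thing is asked for, a point or a joint stands for the part that bears it (a point fixed in the world has none). Each returns a list of dicts, best first, with "score" (0 to 1); they miss things now and then, are a little off and sometimes report something else, mostly with a low value. They report only what shows in the picture. A call takes as long as a camera call.
- optics.find_in(camera, target): "point" ([row, column] as shares, 0 to 1, of the picture: columns of its width, rows of its height, amid what is visible of it).
- optics.regions_of(camera, target): "region" (400x640 bool, what is visible of it) and "point" ([row, column] as shares, 0 to 1, of the picture: columns of its width, rows of its height, amid what is visible of it).
The state is a dict: "time": time; "qpos": joint angles; "dq": joint speeds; "tau": joint torques, N m; "ee_pos": TCP position; "eef_rot": TCP orientation; "force": force on the tool from outside, world axes, zero at the start; "torque": the same for the moment, N m; "opening": finger opening in mm.
Only numpy, scipy, OpenCV 4.12 (cv2) and the standard library are available. Lean on these libraries where they do the work, as an engineer would, in place of code of your own. Each camera call takes 0.05 s, during which the arm holds its last target.

### The job

Set the banding wheel up for the next pass: turn the wheel until the long engraved line on its rim faces the needle pointer, then push the lock bolt fully home so that the wheel is held there. The bowl standing on the wheel has just been gilded: do not touch it or let it slip on the wheel, and leave everything else on the bench where it is.

Things in the scene. Friction and masses are not known exactly. Their poses are not given: they have to be found in the camera images.
- stand: Cast stand, fixed to the bench. Origin on the bench below the wheel's upright axis; its x axis points level from that axis to the pointer. Round foot: radius 95 mm, 10 mm high at its edge, 30 mm at 30 mm from the axis. A post 34 mm wide, 143 to 183 mm out along x, carries the bolt guide (top 94 mm above the bench) and the pointer's clamp (top 106 mm).
- wheel (a joint): Angle of the banding wheel about its upright axis, rad, counter-clockwise from above, no stops. 0 (or any whole turn): the long line faces the pointer. It turns stiffly (about 2 N at the rim) and stays where left; no spring.
- rim (a point): Middle of the wheel's flat aluminium rim, on its top, 117 mm from the axis, halfway between two notches, 30 degrees counter-clockwise of the long line; turns with the wheel. Rim: 104 to 130 mm radius (26 mm across), top 88 mm, underside 70 mm above the bench, nothing under it but the foot and, at the pointer, the foot's arm (14 mm high).
- hub (a point): Centre of the round hub plate, on its top (88 mm above the bench); plate radius 58 mm. Three spokes, 18 mm wide, 120 degrees apart, the first under the long line, join it to the rim. The windows between hub, spokes and rim are 46 mm across and open right through, so the rim can be straddled and pinched from above.
- long_line (a point): Outer end of the long engraved line, on the rim at the floor of its notch, 118 mm from the axis; turns with the wheel. The rim's edge has six notches, 14 mm wide, 12 mm deep, 60 degrees apart, each with a dark line running in from its floor: five short (9 mm), one long (60 mm by 5 mm, in along a spoke).
- pointer_tip (a point): Tip of the fixed needle pointer, 121 mm from the wheel's axis and about 10 mm above the rim: the line lies 3 mm in from it when it faces it.
- bolt (a joint): Travel of the lock bolt, m: 0 drawn out, 0.015 fully home. It slides level along the stand's x axis towards the wheel, under the pointer, against about 4 N of friction, and stays where left. Its round nose, 9 mm thick, clears the rim by 5 mm when out and enters the notch in front of it when pushed home; on plain rim, or over about 4 mm off a notch, it stops.
- bolt_knob (a point): Middle of the upright black knob at the bolt's outer end: 17 mm diameter, 32 mm tall (110 to 142 mm above the bench), on a 10 mm stem. It slides with the bolt: 216 mm from the wheel's axis along the stand's x axis when out, 201 mm when home.
- bowl: Small concrete bowl, gilded inside, 100 mm across the rim, 60 mm across the foot, 40 mm high, standing loose on the wheel's hub plate. Origin at the centre of its foot. Not to be touched.
- brush: Gilder's mop brush lying on the bench near the bolt, 195 mm long, 20 mm high. Origin at its middle, x axis along it. Bystander.
- size_jar: Amber glass jar, 60 mm diameter, 70 mm high, standing near the stand's post. Origin at its foot. Bystander.
- sponge: Blue-grey sanding block, 98 x 68 x 26 mm. Origin under its centre. Bystander.
- scraper: Filling knife with a wooden handle, 220 mm long, 60 mm wide, 18 mm high. Origin near its middle, x axis along it. Bystander.
- tape: Roll of paper tape lying flat, 96 mm diameter, 24 mm high. Bystander.
- cube: Concrete cube box, 130 mm, open and gilded on one side. Origin under its centre. Bystander.

How it is judged (in metres and radians):
On the way:
1. the wheel is turned until the long line faces the pointer (x of long_line in the frame of stand above 0.1 m and y of long_line in the frame of stand between -0.005 and 0.005 m), for 0.2 s.
At the end, for the whole second after the job is handed in: The long line lies within 4 mm sideways of the pointer's direction, the bolt is at least 12.5 of its 15 mm in (in that line's notch), the wheel is at rest, and the bowl stands upright on the hub, its centre within 16 mm of the wheel's axis (x of long_line in the frame of stand above 0.1 m and y of long_line in the frame of stand between -0.004 and 0.004 m and value of joint bolt above 0.0125 m and velocity of joint wheel between -0.05 and 0.05 rad/s and horizontal distance between bowl and stand below 0.016 m and angle between bowl's own z axis and vertical below 0.1 rad); the robot touches nothing.
It fails at once if the gilded bowl is touched (contact force between any of the fingers, the arm and bowl above 0.3 N).
It fails at once if the bowl slips more than 16 mm off the wheel's axis (horizontal distance between bowl and stand above 0.016 m).
It fails at once if something else on the bench is moved more than 25 mm (distance of any of brush, size_jar, sponge, scraper, tape, cube from where it was at the start of the episode above 0.025 m).
It also fails if it takes over 54 s, if anything falls off the work surface, if the arm or the gripper's body presses on something with over 40 N, if the wrist force passes 120 N, or if a joint passes its speed limit or range.

## Working session

There is one attempt and no reset: what is moved stays moved. The work goes in short steps, Python scripts to look and compute and a tool call to move; the robot and the scene stay as the last step left them, time stands still between calls to the robot, and variables do not carry over. Pictures are saved under pics/ and viewed, and the job is handed in when it is done.

Besides the shell and the picture viewer there is one more tool, called after "Request:" in YAML: its name, and indented under it one key for each argument. jog_arm: Moves the arm, as the interface text tells. Its arguments: {"type":"object","properties":{"motion":{"type":"array"}},"required":["motion"]}

```bash
mkdir -p pics; ls
cat > h.py <<'E'
import numpy as np, cv2
from workcell import arm, optics
def snap(n,save=None):
    o=arm.get_obs(); s=optics.snapshot(n)
    if save: cv2.imwrite('pics/'+save,s['frame'])
    if 'R' not in s:
        T=np.array(s['T_tool_cam']); Rt=cv2.Rodrigues(np.array(o['eef_rot'],float))[0]
        Rwc=Rt@T[:3,:3]; c=Rt@T[:3,3]+np.array(o['ee_pos'])
        s['R']=Rwc.T; s['t']=-Rwc.T@c
    s['R']=np.array(s['R']); s['t']=np.array(s['t']).ravel()
    return s
def ray(s,u,v):
    p=cv2.undistortPoints(np.array([[[u,v]]],float),np.array(s['K']),np.array(s['D'])).ravel()
    d=s['R'].T@np.array([p[0],p[1],1.]); c=-s['R'].T@s['t']
    return c,d
def onz(s,u,v,z):
    c,d=ray(s,u,v); return c+d*(z-c[2])/d[2]
def dep(s,u,v):
    c,d=ray(s,u,v); return c+d*s['range_z'][int(round(v)),int(round(u))]
def proj(s,X):
    return cv2.projectPoints(np.array(X,float).reshape(-1,1,3),cv2.Rodrigues(s['R'])[0],s['t'],np.array(s['K']),np.array(s['D']))[0].reshape(-1,2)
E
python3 - <<'E'
from h import *
print(arm.get_obs())
for n in ['top','side','wrist']:
    s=snap(n,n+'0.png'); print(n,-s['R'].T@s['t'],s['R'][2])
    for t in ['long_line','pointer_tip','bolt_knob','hub','rim','bowl','brush','size_jar','cube','sponge','scraper','tape','stand']:
        r=optics.find_in(n,t)
        print(t,[(round(x['score'],2),round(x['point'][1]*640),round(x['point'][0]*400),dep(s,min(639,x['point'][1]*640),min(399,x['point'][0]*400)).round()) for x in r[:2]])
E
```

```text
pics
{'time': 0.0, 'qpos': array([ 1.11050728e+00,  5.28459094e-01,  1.43390090e+00,  1.67687505e-05,
        1.18137507e+00, -1.78450916e-01]), 'dq': array([-0.00102211,  0.00024021, -0.00178534, -0.00029806, -0.00086796,
       -0.00264311]), 'tau': array([-7.73960928e-04, -4.42358637e+01, -1.78021860e+01, -1.52050629e-04,
        8.59063177e-03,  3.24021983e-06]), 'ee_pos': array([173.41967684, 599.66597749, 204.43845458]), 'eef_rot': array([-0.44115967, -3.10976751,  0.00318678]), 'force': array([-0.84586144, -0.45452391, -0.26087673]), 'torque': array([-0.01319367, -0.0426731 ,  0.08198392]), 'opening': 85.52427324423225}
top [ 461.55164303    9.24557954 1032.97653715] [ 0.08980913 -0.01601254 -0.99583027]
long_line [(0.65, 355, 219, array([507., -81.,  90.]))]
pointer_tip []
bolt_knob [(0.62, 281, 177, array([617., 114.,  84.])), (0.4, 176, 240, array([449., 424.,   1.]))]
hub [(0.84, 356, 217, array([510., -77., 129.]))]
rim [(0.61, 355, 217, array([510., -75., 132.]))]
bowl [(0.61, 358, 198, array([562., -87.,  93.]))]
brush [(0.86, 266, 209, array([538., 164.,  15.])), (0.71
[... 881 characters left out ...]
1.,  86.]))]
bowl [(0.75, 316, 171, array([ 564., -111.,   94.]))]
brush [(0.56, 315, 257, array([532., 153.,  14.]))]
size_jar [(0.89, 244, 222, array([726.,  92.,  56.]))]
cube [(0.97, 239, 325, array([636., 458., 129.])), (0.31, 318, 188, array([548., -41.,  86.]))]
sponge [(0.73, 351, 146, array([ 475., -370.,   29.]))]
scraper [(0.76, 297, 146, array([ 662., -372.,   10.]))]
tape [(0.72, 340, 359, array([446., 436.,  23.]))]
stand [(0.76, 311, 197, array([570., -59.,  39.]))]
wrist [ 92.81044331 623.90665408 374.07462164] [ 0.31455557 -0.09176636 -0.94479296]
long_line []
pointer_tip []
bolt_knob []
hub []
rim []
bowl []
brush []
size_jar []
cube []
sponge []
scraper []
tape []
stand []
```

Run:
```python
import cv2
a=cv2.imread('pics/top0.png'); cv2.imwrite('pics/top0c.png',cv2.resize(a[110:290,240:460],None,fx=3.3,fy=3.3,interpolation=cv2.INTER_CUBIC))
a=cv2.imread('pics/side0.png'); cv2.imwrite('pics/side0c.png',cv2.resize(a[120:290,210:410],None,fx=3.5,fy=3.5,interpolation=cv2.INTER_CUBIC))
```

```text
(no output)
```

View pics/top0.png

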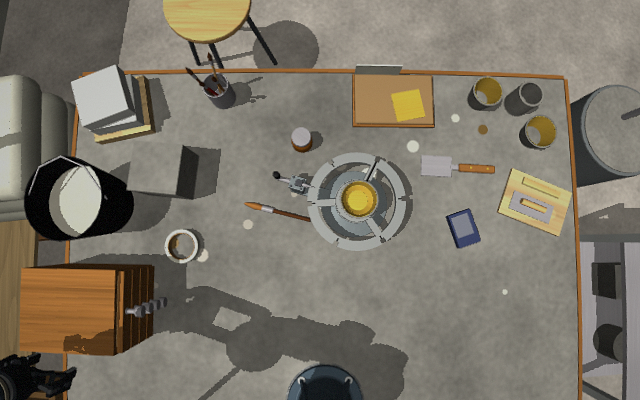

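View pics/top0c.png

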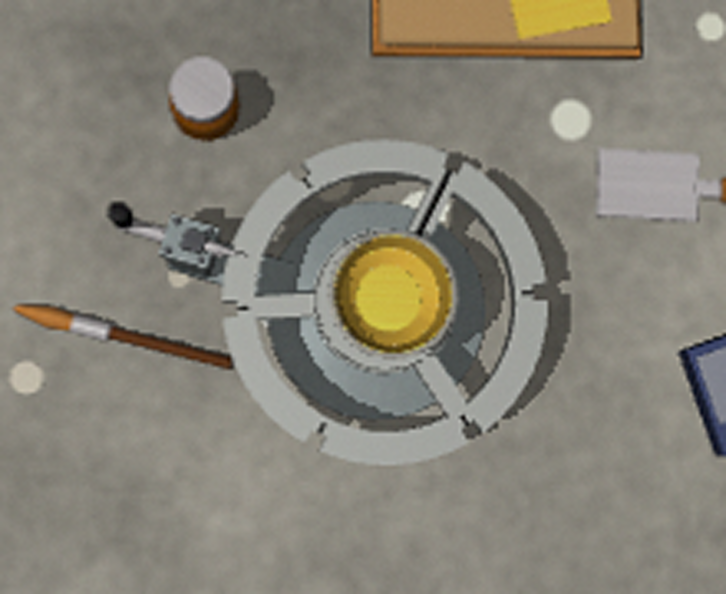

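View pics/side0c.png

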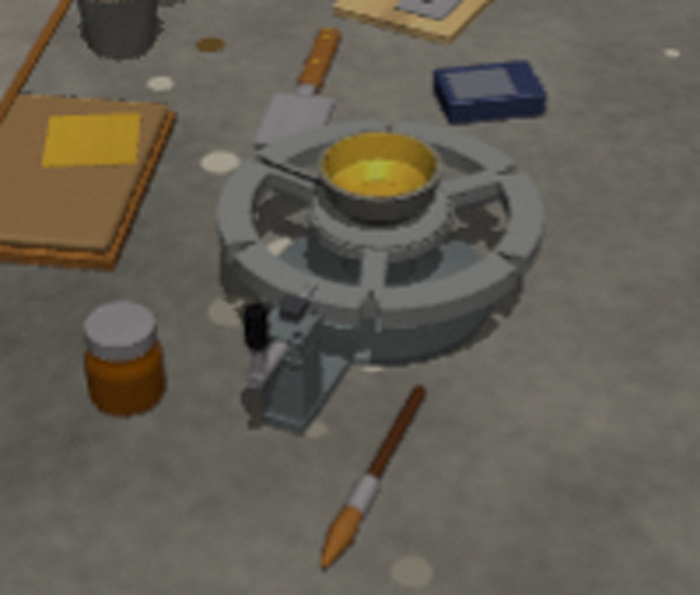

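The top view shows the wheel at about px (358,200). The long line runs up and to the right, with its outer end at about (378,158). The bolt and knob are on the left at about (276,174). The wheel needs roughly +98° CCW. I'll measure this properly next.

```bash
cat >> h.py <<'E'
from scipy.optimize import least_squares
def cloud(s):
    h,w=s['range_z'].shape
    uu,vv=np.meshgrid(np.arange(w),np.arange(h))
    p=cv2.undistortPoints(np.stack([uu,vv],-1).reshape(-1,1,2).astype(float),np.array(s['K']),np.array(s['D'])).reshape(-1,2)
    z=s['range_z'].reshape(-1,1)
    X=(np.hstack([p,np.ones((len(p),1))])*z-s['t'])@s['R']
    X[z.ravel()==0]=np.nan
    return X.reshape(h,w,3)
def fitring(s,c0,zlo=78,zhi=98):
    X=cloud(s); m=(X[...,2]>zlo)&(X[...,2]<zhi); P=X[m][:,:2]
    c=np.array(c0,float)
    for it in range(6):
        r=np.linalg.norm(P-c,axis=1); Q=P[(r>95)&(r<140)]
        # model: ring annulus 104..130 -> penalise outside
        f=lambda c: (lambda r: np.maximum(0,r-130)+np.maximum(0,104-r))(np.linalg.norm(Q-c,axis=1))
        g=least_squares(lambda c: np.clip(f(c),0,6)+0,c,diff_step=1e-3); c=g.x
    return c,len(Q),np.median(X[m][:,2])
def rectify(s,c,z,half=240,ppm=1.2):
    # orthographic view of plane z ; image up=+x, left=+y
    n=int(2*half*ppm); i,j=np.mgrid[0:n,0:n]
    X=np.stack([c[0]+half-i/ppm,c[1]+half-j/ppm,np.full(i.shape,z)],-1)
    uv=proj(s,X.reshape(-1,3)).reshape(n,n,2).astype(np.float32)
    return cv2.remap(s['frame'],uv[...,0],uv[...,1],cv2.INTER_CUBIC)
E
python3 - <<'E'
from h import *
s=snap('top')
c,n,z=fitring(s,[552,-82]); print(c,n,z)
im=rectify(s,c,88); 
for r in (104,130): cv2.circle(im,(288,288),int(r*1.2),(0,0,255),1)
cv2.imwrite('pics/rect0.png',im)
# polar
P=cv2.warpPolar(rectify(s,c,88,150,3),(450,1440),(450,450),450,cv2.WARP_POLAR_LINEAR)
cv2.imwrite('pics/pol0.png',cv2.rotate(cv2.resize(P,(300,720)),cv2.ROTATE_90_COUNTERCLOCKWISE))
s2=snap('side'); print(fitring(s2,c))
im=rectify(s2,c,88); 
for r in (104,130): cv2.circle(im,(288,288),int(r*1.2),(0,0,255),1)
cv2.imwrite('pics/rect0s.png',im)
E
```

```text
[555.14973444 -83.31825482] 2808 88.97369062987474
(array([552.29836664, -80.91812095]), 1667, np.float64(86.16531191880742))
```

View pics/rect0.png

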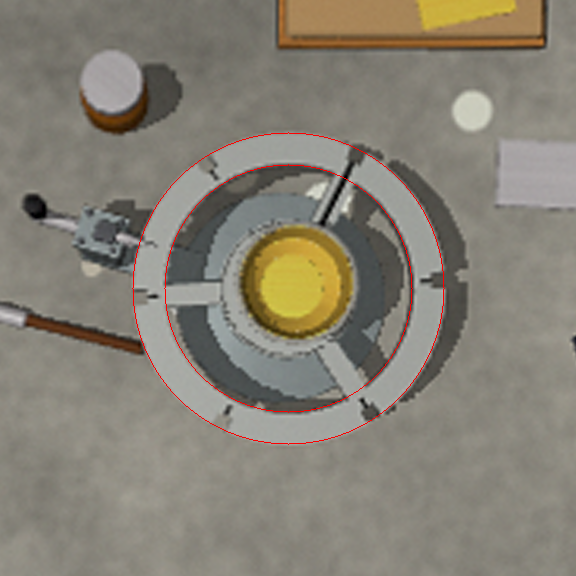

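View pics/rect0s.png

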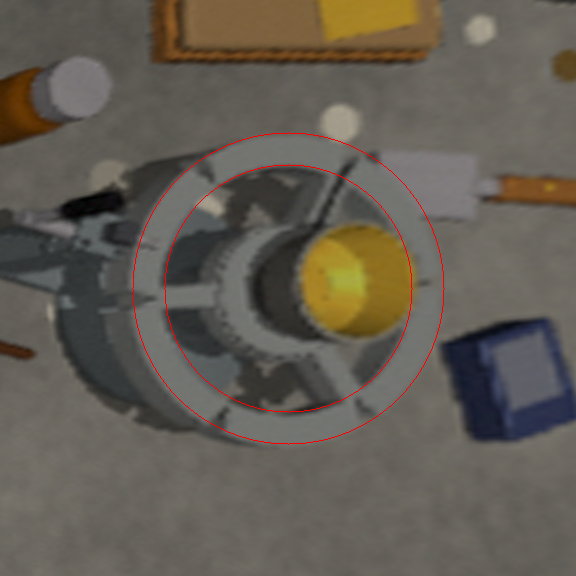

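The fit puts the wheel centre at about (555,-83) and the long line at about -27°. The pointer is at about 72°. The plan is to pinch the rim 30° clockwise of the line, at world angle -57°. I'm moving above that spot first.

Request:
jog_arm:
  motion:
    - [15,-26,10,-4,0.6]
    - [30,-52,20,-8,0.6]
    - [45,-78,35,-13,0.6]
    - [62,-108,50,-18,0.6]
    - [80,-139,60,-23,0.6]
    - [98,-170,70,-28,0.6]
    - [116,-202,80,-34,0.6]
    - [134,-234,90,-40,0.6]
    - [152,-266,100,-45,0.6]
    - [168,-294,105,-50,0.6]

```text
time: 3.03
ee_pos: [342.9, 304.7, 311.9]
eef_rot: [1.72, 2.627, 0.003]
force: [1.6, 0.4, 0.8]
opening: 51.1
```

Request:
jog_arm:
  motion:
    - [16,-28,5,-5,0.6]
    - [32,-56,10,-10,0.6]
    - [48,-84,15,-15,0.6]
    - [64,-112,20,-21,0.6]
    - [80,-140,20,-27,0.6]
    - [96,-168,20,-33,0.6]
    - [112,-196,20,-39,0.6]
    - [126,-220,20,-44,0.6]
    - [136,-240,20,-48,0.6]
    - [143,-252,20,-51,0.6]

```text
time: 3.87
ee_pos: [485.9, 51.9, 330.5]
eef_rot: [2.684, 1.63, 0.0]
force: [-0.0, -0.7, 0.9]
opening: 50.9
```

Run:
```python
from h import *
o=arm.get_obs(); print(o['time'],o['ee_pos'],o['eef_rot'],o['qpos'],o['opening'])
s=snap('wrist','w1.png'); print(-s['R'].T@s['t'],s['R'][2])
```

```text
3.8667 [485.88550877  51.93919574 330.47107117] [2.68435000e+00 1.63013839e+00 3.65444176e-04] [-1.22209022e-01  2.02817148e-01  1.58866892e+00 -6.87225779e-04
  1.34928127e+00  3.57234954e-01] 50.887936172935454
[524.92062357 127.11184984 499.10496655] [-0.15003962 -0.29196439 -0.94458716]
```

View pics/w1.png

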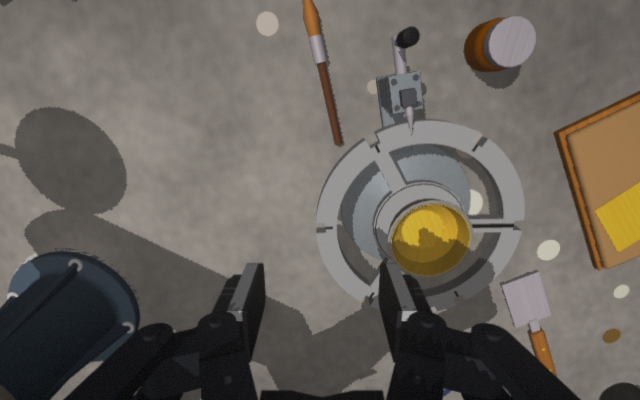

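The wrist view shows the wheel clearly: needle tip at about px (410,131), knob at about (407,38), long line from about (473,226) to (519,226). Next I'll rectify this image at rim height and needle height.

Run:
```python
from h import *
s=snap('wrist')
X=cloud(s); 
c,n,z=fitring(s,[555,-83]); print(c,n,z)
np.save('c.npy',c)
im=rectify(s,c,88,150,2.6); 
for r in (104,130): cv2.circle(im,(390,390),int(r*2.6),(0,0,255),1)
cv2.imwrite('pics/rw1.png',im[:, :][:600,:])
im=rectify(s,c+[60,110],98,130,3.0); cv2.imwrite('pics/rw1p.png',im[:600,:])
# knob top, z>130 near
d=np.linalg.norm(X[...,:2]-c,axis=-1)
m=(X[...,2]>128)&(X[...,2]<150)&(d>180)&(d<240); print('knob',m.sum(),np.median(X[m],0))
m=(X[...,2]>88)&(X[...,2]<112)&(d>140)&(d<186); print('clamp',m.sum(),np.median(X[m],0))
k=X[m]; print(np.degrees(np.arctan2(k[:,1].mean()-c[1],k[:,0].mean()-c[0])))
for u,v in [(410,131)]: 
    p=onz(s,u,v,98); print(p,np.hypot(*(p[:2]-c)),np.degrees(np.arctan2(p[1]-c[1],p[0]-c[0])))
b=optics.regions_of('wrist','bowl'); print(b and b[0]['score'])
m=(X[...,2]>120)&(X[...,2]<136)&(d<75); print('bowl rim',X[m].mean(0)-[*c,0],X[m][:,:2].max(0)-c,X[m][:,:2].min(0)-c)
```

```text
[554.08362509 -82.03004887] 11414 88.34772478562195
knob 332 [614.69325379 124.02513544 141.55290255]
clamp 1263 [599.3132822   74.51670321  94.35859576]
73.56545339641038
[589.89228622  32.06835724  98.        ] 119.5855613675247 72.57604842798555
0.89
bowl rim [  4.49875708  -7.16100392 126.4630565 ] [51.48308533 47.64102558] [-47.50345696 -52.06833654]
```

View pics/rw1.png

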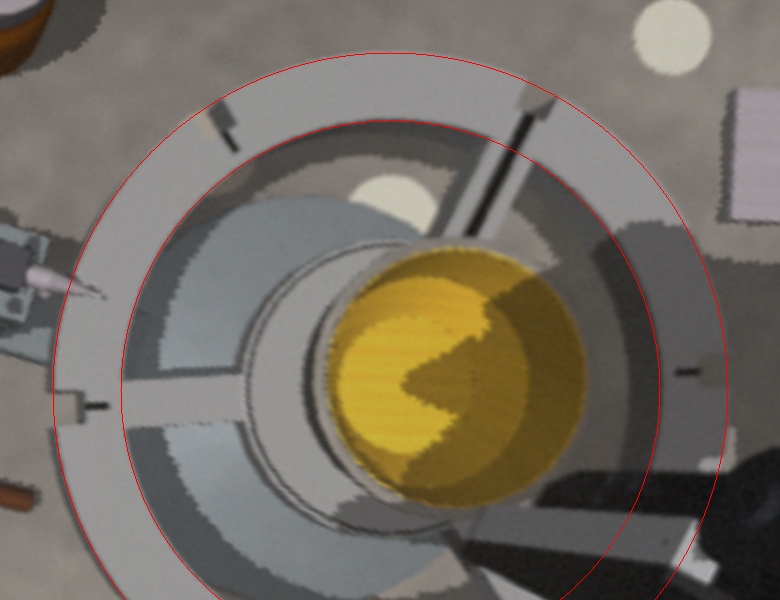

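View pics/rw1p.png

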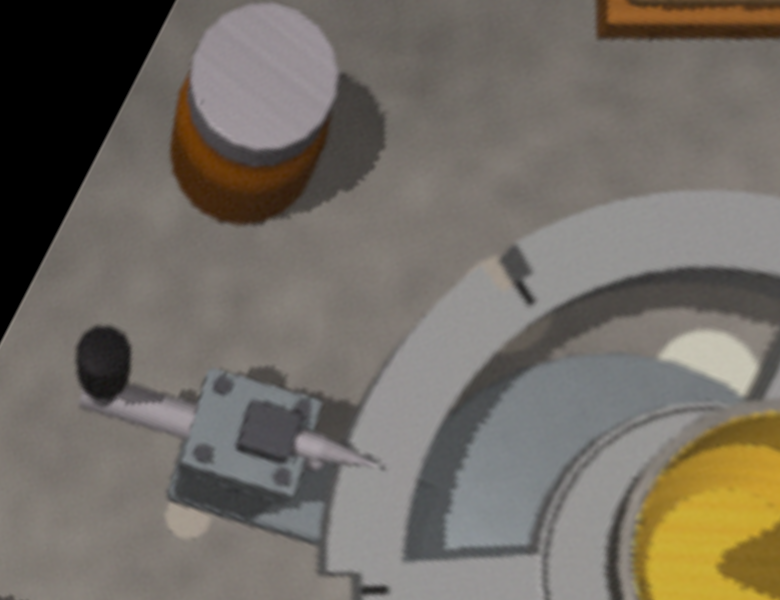

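Measured from the wrist view: centre (554.1,-82.0), line at -26.9°, pointer at about 73.3°, so the turn is about 100°. I'm going to the grip point at world (618,-180) with the jaws radial, then descending.

Request:
jog_arm:
  motion:
    - [15,-27,0,-4,0.6]
    - [32,-57,0,-8,0.6]
    - [51,-90,0,-13,0.6]
    - [70,-123,-10,-18,0.6]
    - [89,-156,-30,-22,0.6]
    - [107,-188,-55,-26,0.6]
    - [121,-213,-80,-29,0.6]
    - [129,-227,-105,-29.5,0.6]
    - [132,-232,-130,-29.5,0.6]
    - [132,-232,-140,-29.5,0.6]

```text
time: 4.85
ee_pos: [615.2, -176.8, 186.3]
eef_rot: [-3.005, -0.901, 0.007]
force: [-0.4, 0.8, -0.3]
opening: 51.4
```

Run:
```python
from h import *
o=arm.get_obs(); print(o['time'],o['ee_pos'],o['eef_rot'],o['qpos'],o['opening'],o['force'])
s=snap('wrist','w2.png')
```

```text
4.85 [ 615.19886765 -176.84001125  186.29921051] [-3.00475199 -0.90106532  0.00731943] [-4.54315845e-01  5.71454398e-01  1.40649203e+00  2.59078427e-04
  1.17021877e+00  5.33685093e-01] 51.381023261229 [-0.41635337  0.76533371 -0.34962771]
```

View pics/w2.png

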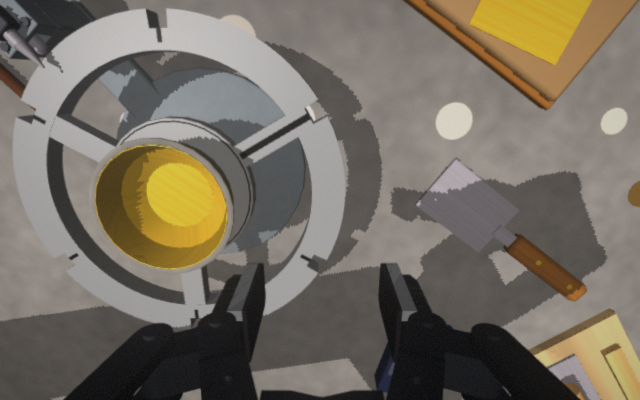

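Run:
```python
from h import *
s=snap('wrist')
print(proj(s,[[617.8,-180.1,88],[615.2,-176.8,186]]))
c,n,z=fitring(s,[554,-82]); print(c,n,z)
```

```text
[[329.84845678 193.56643224]
 [324.53532401 251.08277401]]
[554.86360752 -82.68254562] 31663 88.13019336522211
```

The rim target projects to px (330,193), on the rim midway between the two notches. I'm lowering so the fingers straddle the rim.

Request:
jog_arm:
  motion:
    - [0,0,-15,0,0.6]
    - [0,0,-35,0,0.6]
    - [0,0,-55,0,0.6]
    - [0,0,-75,0,0.6]
    - [0,0,-92,0,0.6]
    - [0,0,-106,0,0.6]
    - [0,0,-118,0,0.6]
    - [0,0,-126,0,0.6]
    - [0,0,-128,0,0.6]
    - [0,0,-128,0,0.6]

```text
time: 5.78
ee_pos: [617.0, -177.2, 62.9]
eef_rot: [3.009, 0.903, 0.001]
force: [-0.4, -1.2, -0.4]
opening: 51.3
```

Run:
```python
from h import *
o=arm.get_obs(); print(o['time'],o['ee_pos'],o['eef_rot'],o['opening'],o['force'])
s=snap('wrist','w3.png')
s=snap('side'); cv2.imwrite('pics/s3.png',cv2.resize(s['frame'][60:290,210:450],None,fx=2.6,fy=2.6))
```

```text
5.7833 [ 617.02490788 -177.21477391   62.86389033] [3.00890763e+00 9.02634200e-01 5.42415138e-04] 51.25814129201552 [-0.44731425 -1.23476746 -0.41893706]
```

View pics/w3.png

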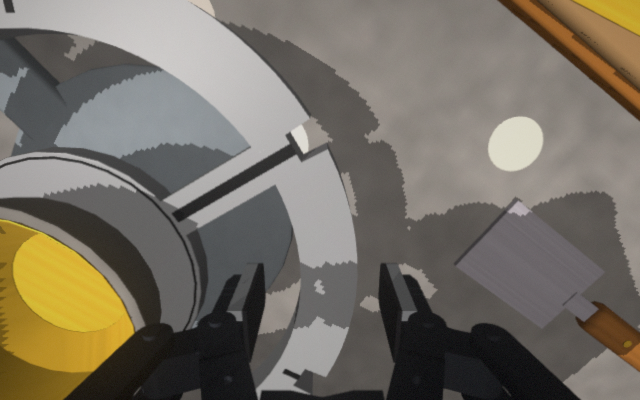

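View pics/s3.png

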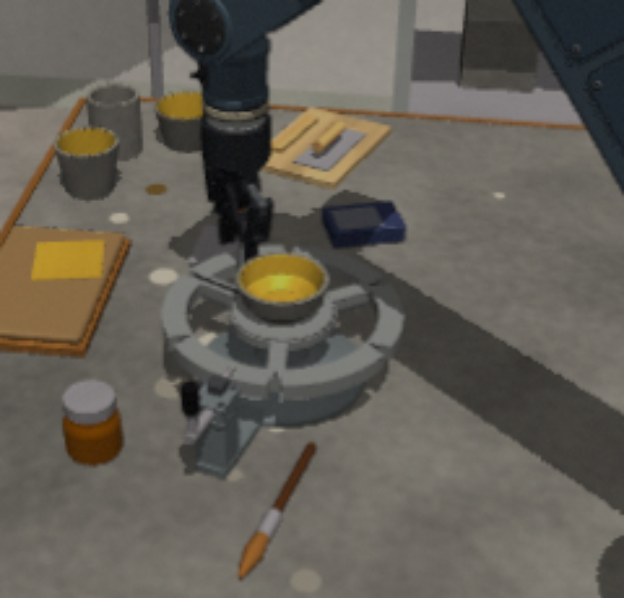

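The fingers straddle the rim: it spans columns 280–357 and the pads sit at 262 and 382. I'll move 3 mm outwards and close.

Request:
jog_arm:
  motion:
    - [1,-1.5,0,0,0.6]
    - [1.8,-3,0,0,0.6]
    - [1.8,-3,0,0,0.45]
    - [1.8,-3,0,0,0.35]
    - [1.8,-3,0,0,0.3]
    - [1.8,-3,0,0,0.2]
    - [1.8,-3,0,0,0.1]
    - [1.8,-3,0,0,0]
    - [1.8,-3,0,0,0]
    - [1.8,-3,0,0,0]

```text
time: 6.72
ee_pos: [618.5, -180.6, 62.3]
eef_rot: [-3.009, -0.902, 0.0]
force: [-0.3, -0.6, 0.8]
opening: -0.2
```

Run:
```python
from h import *
o=arm.get_obs(); print(o['time'],o['ee_pos'],o['eef_rot'],o['opening'],o['force'],o['torque'])
s=snap('wrist','w4.png')
```

```text
6.7167 [ 618.46826017 -180.59426718   62.3008689 ] [-3.00924203e+00 -9.01588047e-01  2.93255453e-04] -0.16226850129746317 [-0.25642356 -0.59424984  0.84268095] [-0.03355811  0.02875562  0.03538851]
```

View pics/w4.png

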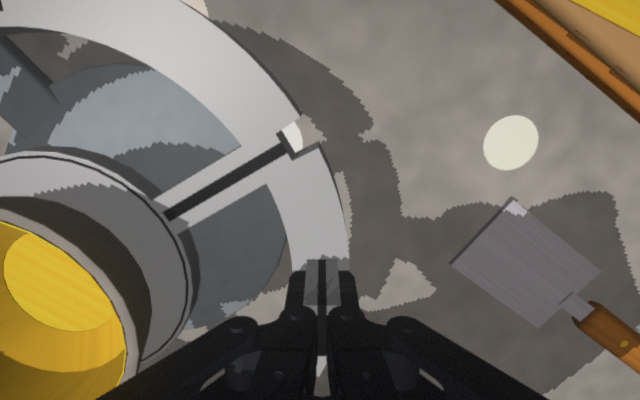

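Run:
```python
from h import *
s=snap('wrist'); X=cloud(s)
print(proj(s,[[618.5,-180.6,62],[618.5,-180.6,88]]))
for u,v in [(322,235),(322,250),(322,262),(310,262),(345,265),(315,275),(322,275),(330,275),(322,300),(322,330),(322,360),(340,310),(300,310)]:
    print(u,v,s['range_z'][v,u],X[v,u].round(1))
a=s['frame'][200:400,220:420]; cv2.imwrite('pics/w4c.png',cv2.resize(a,None,fx=3,fy=3,interpolation=cv2.INTER_CUBIC))
s=snap('side'); cv2.imwrite('pics/s4.png',cv2.resize(s['frame'][110:220,250:390],None,fx=5,fy=5,interpolation=cv2.INTER_CUBIC))
```

```text
[[321.18209689 250.75195061]
 [321.15739373 276.42645784]]
322 235 157.1963 [ 635.6 -169.8   87. ]
322 250 158.63615 [ 629.8 -173.6   87.8]
322 262 150.43344 [ 628.9 -174.2   96.9]
310 262 152.26208 [ 625.3 -170.4   95.3]
345 265 161.6394 [ 629.1 -186.6   87.4]
315 275 141.03844 [ 627.1 -172.   106.9]
322 275 141.87297 [ 628.2 -174.6  106.2]
330 275 142.26318 [ 629.8 -177.4  105.9]
322 300 125.341835 [ 628.4 -174.5  123.6]
322 330 125.99772 [ 619.7 -180.2  126.6]
322 360 178.54123 [ 578.7 -207.3   88. ]
340 310 117.22972 [ 633.  -178.5  131.7]
300 310 116.66759 [ 626.  -167.4  132.1]
```

View pics/w4c.png

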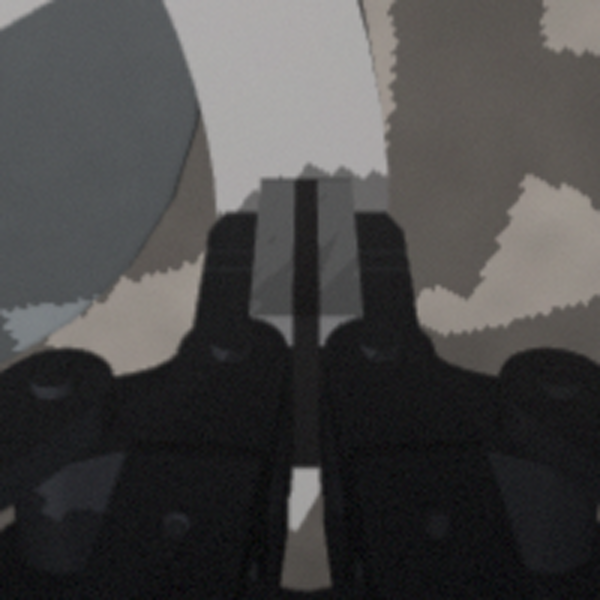

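View pics/s4.png

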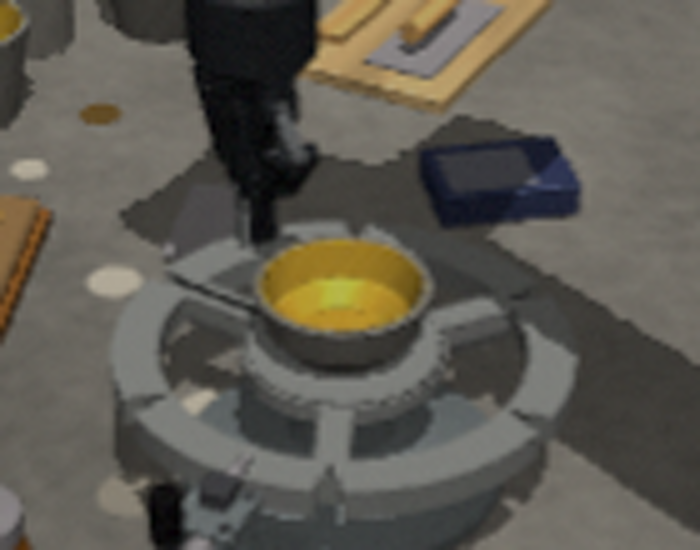

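Run:
```python
from h import *
s=optics.snapshot('wrist'); T=np.array(s['T_tool_cam']); print(T.round(3))
o=arm.get_obs()
def tool(u,v):
    p=cv2.undistortPoints(np.array([[[u,v]]],float),np.array(s['K']),np.array(s['D'])).ravel()
    d=s['range_z'][v,u]; return (T[:3,:3]@np.array([p[0]*d,p[1]*d,d])+T[:3,3]).round(1)
for u in (308,316,322,328,336):
    print(u,[ (v,tool(u,v)) for v in (256,258,260,262,266,270,280,290,300)])
```

```text
[[ 0.00000e+00 -9.45000e-01 -3.28000e-01  8.46940e+01]
 [ 1.00000e+00 -0.00000e+00  1.00000e-03  4.30000e-02]
 [-1.00000e-03 -3.28000e-01  9.45000e-01 -1.68663e+02]
 [ 0.00000e+00  0.00000e+00  0.00000e+00  1.00000e+00]]
308 [(256, array([ 10.7,  -5.9, -26.2])), (258, array([  9.5,  -5.9, -25.8])), (260, array([ 11.2,  -5.7, -31. ])), (262, array([ 11.2,  -5.6, -32.6])), (266, array([ 12.2,  -5.5, -37.9])), (270, array([ 11.1,  -5.4, -39.3])), (280, array([ 11.4,  -5.1, -47.6])), (290, array([ 11.7,  -4.9, -55. ])), (300, array([ 11.8,  -4.6, -61.6]))]
316 [(256, array([ 10.7,  -2.3, -26.2])), (258, array([  9.1,  -2.3, -25.1])), (260, array([ 11.5,  -2.2, -31.5])), (262, array([ 11.5,  -2.2, -33.2])), (266, array([ 11.7,  -2.2, -37. ])), (270, array([ 10.9,  -2.1, -39. ])), (280, array([ 11.8,  -2. , -48.3])), (290, array([ 10.9,  -1.9, -53.8])), (300, array([ 11. ,  -1.8, -60.4]))]
322 [(256, array([ 10.5,   0.4, -25.7])), (258, array([  9.1,   0.4, -25. ])), (260, array([ 11.5,   0.4, -31.4])), (262, array([ 11.5,   0.3, -33.2])), (266, array([ 11.2,   0.3, -36.2])), (270, array([ 11.7,   0.3, -40.3])), (280, array([ 11.1,   0.3, -47.1])), (290, array([ 11.6,   0.3, -54.8])), (300, array([ 10.3,   0.3, -59.4]))]
328 [(256, array([ 10.9,   3. , -26.6])), (258, array([  9.9,   3. , -26.6])), (260, array([ 11.6,   2.9, -31.6])), (262, array([ 10.9,   2.9, -32.1])), (266, array([ 12. ,   2.8, -37.5])), (270, array([ 11.5,   2.8, -40. ])), (280, array([ 11.1,   2.7, -47. ])), (290, array([ 11.2,   2.5, -54.3])), (300, array([ 10.9,   2.4, -60.3]))]
336 [(256, array([ 10.6,   6.6, -26. ])), (258, array([  9.7,   6.6, -26.1])), (260, array([ 11.7,   6.4, -31.8])), (262, array([ 11.1,   6.4, -32.5])), (266, array([ 11. ,   6.2, -35.8])), (270, array([ 11. ,   6.1, -39.1])), (280, array([ 10.9,   5.8, -46.8])), (290, array([ 11. ,   5.5, -53.9])), (300, array([ 11.1,   5.3, -60.6]))]
```

The wrist depth shows the shut fingertips about 30 mm behind the nominal TCP, so they're hovering about 4 mm above the rim and gripping nothing. I need to know where the gripper's body begins before going lower.

Run:
```python
from h import *
o=arm.get_obs(); Rt=cv2.Rodrigues(np.array(o['eef_rot']))[0]; p=np.array(o['ee_pos'])
for n in ('side','top'):
    s=snap(n); X=cloud(s).reshape(-1,3); X=X[~np.isnan(X[:,0])]
    L=(X-p)@Rt
    m=(np.abs(L[:,0])<70)&(np.abs(L[:,1])<80)&(L[:,2]<5)&(X[:,2]>90)
    L=L[m]
    for z in range(-200,5,8):
        q=L[(L[:,2]>=z)&(L[:,2]<z+8)]
        if len(q): print(n,z,len(q),q[:,:2].min(0).round(),q[:,:2].max(0).round())
s=snap('side')
cv2.imwrite('pics/s5.png',cv2.resize(s['frame'][40:190,230:350],None,fx=5,fy=4,interpolation=cv2.INTER_CUBIC))
print(proj(s,[p,p+Rt@[0,0,-30],p+Rt@[0,0,-73]])-[230,40])
```

```text
side -200 116 [-39. -40.] [37. 21.]
side -192 73 [-28. -41.] [36.  9.]
side -184 68 [-29. -42.] [36. 11.]
side -176 69 [-29. -41.] [38.  7.]
side -168 68 [-29. -43.] [37. 14.]
side -160 59 [-30. -42.] [37.  1.]
side -152 21 [-11. -44.] [ 27. -20.]
side -144 33 [-11. -46.] [11. -8.]
side -136 50 [ -9. -51.] [19. 14.]
side -128 54 [ -9. -55.] [20. 31.]
side -120 65 [-12. -66.] [18. 58.]
side -112 52 [-10. -63.] [17. 54.]
side -104 43 [-14. -57.] [17. 51.]
side -96 45 [-11. -52.] [17. 41.]
side -88 23 [ -8. -45.] [12. 44.]
side -80 38 [-15. -36.] [12. 37.]
side -72 25 [-22. -79.] [13. 22.]
side -64 61 [-31. -79.] [26. 12.]
side -56 50 [-26. -80.] [19.  5.]
side -48 43 [-19. -80.] [10.  4.]
side -40 29 [-10. -80.] [11.  7.]
side -32 6 [ -3. -11.] [10.  5.]
top -128 1 [ 12. -57.] [ 12. -57.]
top -120 3 [ 10. -60.] [ 11. -57.]
top -72 34 [ -3. -79.] [ 33. -65.]
top -64 21 [ -6. -79.] [ 26. -70.]
top -56 17 [ -9. -80.] [ 24. -72.]
top -48 24 [-11. -80.] [ 19. -74.]
top -32 63 [ 29. -69.] [70.  4.]
[[ 70.54192653 124.82119985]
 [ 70.41914231 116.41541022]
 [ 70.23935278 103.97516766]]
```

View pics/s5.png

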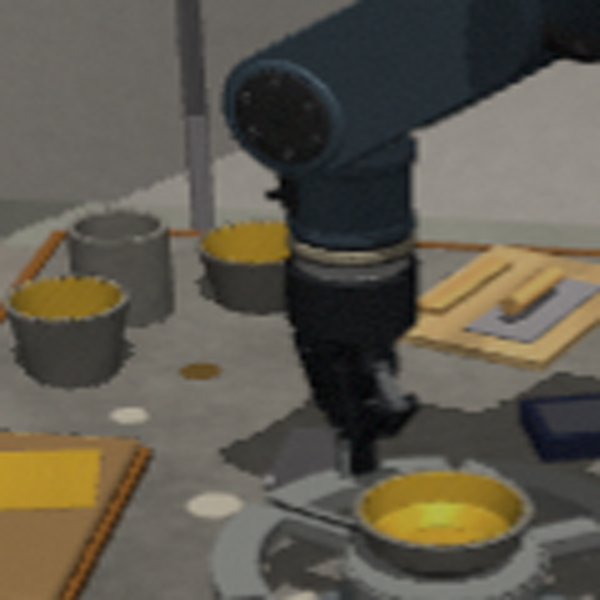

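The side view agrees: fingertips and body both sit about 30 mm higher than the nominal tool frame, so the offset is consistent and lowering is safe. I'll reopen, go 31 mm lower and pinch again.

Request:
jog_arm:
  motion:
    - [0,0,0,0,0.6]
    - [0,0,0,0,0.6]
    - [0,0,0,0,0.6]
    - [0,0,0,0,0.6]
    - [0,0,0,0,0.6]
    - [0,0,0,0,0.6]

```text
time: 7.57
ee_pos: [618.5, -180.7, 62.4]
eef_rot: [-3.009, -0.902, 0.0]
force: [0.1, 0.3, -0.1]
opening: 51.3
```

Request:
jog_arm:
  motion:
    - [0,0,-6,0,0.6]
    - [0,0,-14,0,0.6]
    - [0,0,-22,0,0.6]
    - [0,0,-28,0,0.6]
    - [0,0,-31,0,0.6]
    - [0,0,-31,0,0.6]
    - [0,0,-31,0,0.6]

```text
time: 8.15
ee_pos: [618.4, -180.6, 30.9]
eef_rot: [-3.009, -0.901, 0.001]
force: [0.4, -0.0, 0.3]
opening: 51.3
```

Run:
```python
from h import *
s=snap('wrist','w6.png')
```

```text
(no output)
```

View pics/w6.png

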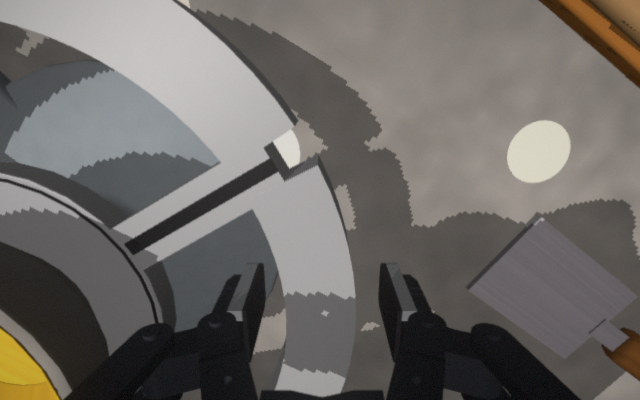

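The rim now lies between the pads, columns 283–355 against 262–382. Closing.

Request:
jog_arm:
  motion:
    - [0,0,0,0,0.4]
    - [0,0,0,0,0.32]
    - [0,0,0,0,0.3]
    - [0,0,0,0,0.25]
    - [0,0,0,0,0.2]
    - [0,0,0,0,0.1]
    - [0,0,0,0,0]

```text
time: 8.78
ee_pos: [618.4, -180.2, 32.0]
eef_rot: [-3.009, -0.901, 0.0]
force: [-1.6, 2.7, 4.6]
opening: 25.1
```

Run:
```python
from h import *
s=snap('wrist','w7.png')
c,n,z=fitring(s,[554.9,-82.7]); print(c,n,z); o=arm.get_obs(); print(o['torque'],o['force'],o['qpos'])
```

```text
[552.59784528 -83.05723643] 42426 88.25335272613655
[ 0.44671099  0.32247302 -0.07674386] [-2.61337633  2.60792216  5.31926197] [-4.56923670e-01  7.72300645e-01  1.50374581e+00  6.14498343e-04
  8.66070173e-01  5.31445422e-01]
```

View pics/w7.png

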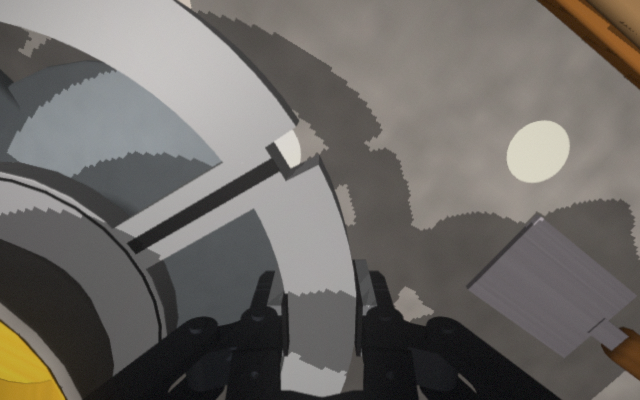

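The rim is gripped (opening 25 mm, small forces). Next I'll compute the arc shifts.

Run:
```python
import numpy as np
v=np.array([64.3,-97.9])
def R(t): t=np.radians(t); return np.array([[np.cos(t),-np.sin(t)],[np.sin(t),np.cos(t)]])
for a0,ths in ((0,[1,3,6,10,14,18,22,26,30,34]),(34,[4,8,12,16,20,24,28,32,36,39]),(73,[3,6,9,12,15,18,20,22,23,23.5])):
    w=R(a0)@v
    print([[*(round(x,1) for x in (R(t)@w-w)),0,t,0] for t in ths])
```

```text
[[np.float64(1.7), np.float64(1.1), 0, 1, 0], [np.float64(5.0), np.float64(3.5), 0, 3, 0], [np.float64(9.9), np.float64(7.3), 0, 6, 0], [np.float64(16.0), np.float64(12.7), 0, 10, 0], [np.float64(21.8), np.float64(18.5), 0, 14, 0], [np.float64(27.1), np.float64(24.7), 0, 18, 0], [np.float64(32.0), np.float64(31.2), 0, 22, 0], [np.float64(36.4), np.float64(38.1), 0, 26, 0], [np.float64(40.3), np.float64(45.3), 0, 30, 0], [np.float64(43.8), np.float64(52.7), 0, 34, 0]]
[[np.float64(2.9), np.float64(7.6), 0, 4, 0], [np.float64(5.2), np.float64(15.5), 0, 8, 0], [np.float64(7.0), np.float64(23.5), 0, 12, 0], [np.float64(8.3), np.float64(31.5), 0, 16, 0], [np.float64(8.9), np.float64(39.7), 0, 20, 0], [np.float64(9.0), np.float64(47.9), 0, 24, 0], [np.float64(8.6), np.float64(56.0), 0, 28, 0], [np.float64(7.5), np.float64(64.1), 0, 32, 0], [np.float64(5.9), np.float64(72.1), 0, 36, 0], [np.float64(4.4), np.float64(78.1), 0, 39, 0]]
[[np.float64(-1.9), np.float64(5.8), 0, 3, 0], [np.float64(-4.1), np.float64(11.6), 0, 6, 0], [np.float64(-6.5), np.float64(17.2), 0, 9, 0], [np.float64(-9.3), np.float64(22.7), 0, 12, 0], [np.float64(-12.3), np.float64(28.0), 0, 15, 0], [np.float64(-15.7), np.float64(33.1), 0, 18, 0], [np.float64(-18.0), np.float64(36.5), 0, 20, 0], [np.float64(-20.5), np.float64(39.7), 0, 22, 0], [np.float64(-21.8), np.float64(41.3), 0, 23, 0], [np.float64(-22.4), np.float64(42.1), 0, 23.5, 0]]
```

Request:
jog_arm:
  motion:
    - [1.7,1.1,0,1,0]
    - [5,3.5,0,3,0]
    - [9.9,7.3,0,6,0]
    - [16,12.7,0,10,0]
    - [21.8,18.5,0,14,0]
    - [27.1,24.7,0,18,0]
    - [32,31.2,0,22,0]
    - [36.4,38.1,0,26,0]
    - [40.3,45.3,0,30,0]
    - [43.8,52.7,0,34,0]

```text
time: 9.67
ee_pos: [662.2, -127.5, 32.0]
eef_rot: [-2.612, -1.745, 0.001]
force: [-4.0, 1.6, 6.2]
opening: 25.4
```

Run:
```python
from h import *
o=arm.get_obs(); print(o['opening'],o['force'],o['torque'],o['ee_pos'])
s=snap('top'); cv2.imwrite('pics/t8.png',cv2.resize(s['frame'][110:290,240:460],None,fx=3.3,fy=3.3))
```

```text
25.392499404907824 [-3.99245239  1.58972882  6.2368313 ] [ 0.20501585  0.47016884 -0.28666515] [ 662.16515572 -127.49309881   31.99993217]
```

View pics/t8.png

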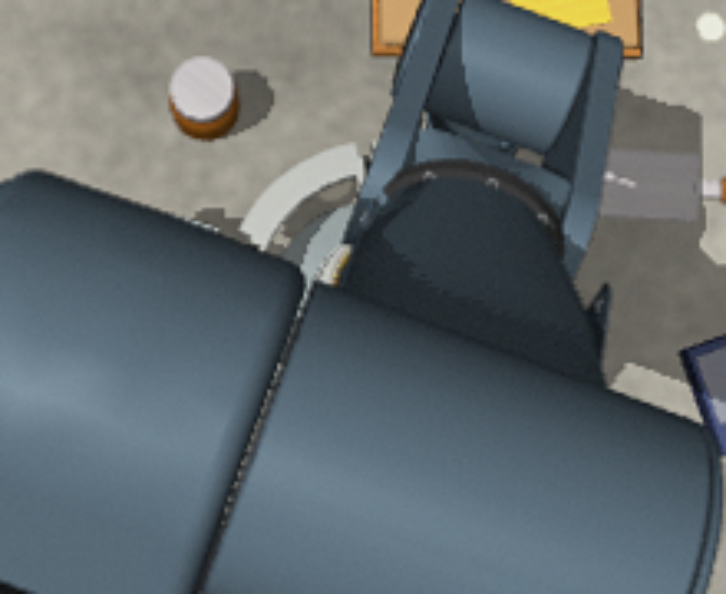

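The grip holds and the forces are small. The arm hides most of the wheel in the top view, but the visible rim has rotated. Continuing.

Request:
jog_arm:
  motion:
    - [2.9,7.6,0,4,0]
    - [5.2,15.5,0,8,0]
    - [7,23.5,0,12,0]
    - [8.3,31.5,0,16,0]
    - [8.9,39.7,0,20,0]
    - [9,47.9,0,24,0]
    - [8.6,56,0,28,0]
    - [7.5,64.1,0,32,0]
    - [5.9,72.1,0,36,0]
    - [4.4,78.1,0,39,0]

```text
time: 10.55
ee_pos: [666.6, -49.6, 32.0]
eef_rot: [1.88, 2.517, -0.0]
force: [-2.1, 0.2, 4.6]
opening: 25.0
```

Request:
jog_arm:
  motion:
    - [-1.9,5.8,0,3,0]
    - [-4.1,11.6,0,6,0]
    - [-6.5,17.2,0,9,0]
    - [-9.3,22.7,0,12,0]
    - [-12.3,28,0,15,0]
    - [-15.7,33.1,0,18,0]
    - [-18,36.5,0,20,0]
    - [-20.5,39.7,0,22,0]
    - [-21.8,41.3,0,23,0]
    - [-22.4,42.1,0,23.5,0]

```text
time: 11.38
ee_pos: [644.6, -7.8, 32.0]
eef_rot: [1.331, 2.845, 0.0]
force: [-2.5, 0.3, 5.1]
opening: 25.0
```

Run:
```python
from h import *
o=arm.get_obs(); print(o['time'],o['opening'],o['force'],o['torque'],o['ee_pos'],o['qpos'])
s=snap('wrist','w9.png')
s=snap('side'); cv2.imwrite('pics/s9.png',cv2.resize(s['frame'][120:260,230:390],None,fx=4.5,fy=4,interpolation=cv2.INTER_CUBIC))
```

```text
11.3833 24.975588387645004 [-2.51752969  0.338772    5.10376573] [ 0.04646912  0.3612597  -0.43185666] [644.56113966  -7.8472825   32.00946095] [-1.85191290e-01  7.72401355e-01  1.50340940e+00 -1.10470645e-04
  8.64953999e-01 -8.80355124e-01]
```

View pics/w9.png

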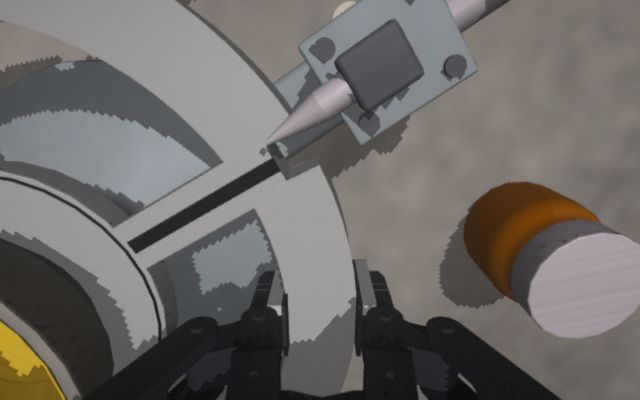

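View pics/s9.png

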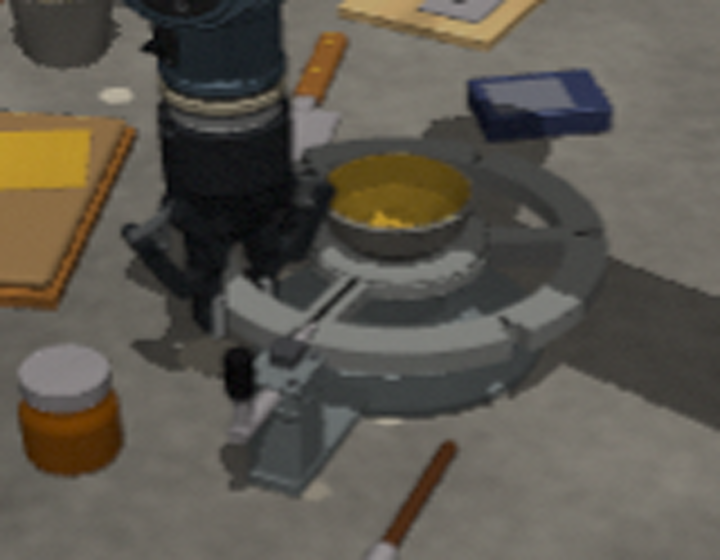

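The line's outer end (about px 280,163) is now close to the needle tip (266,150). I'll measure the remaining angle.

Run:
```python
from h import *
s=snap('wrist'); c=np.array([554.5,-82.8])
ang=lambda p: np.degrees(np.arctan2(p[1]-c[1],p[0]-c[0]))
for n,u,v,z in [('lineout',280,163,88),('linein',133,246,88),('tip',265.5,150.5,98),('tip96',265.5,150.5,96)]:
    p=onz(s,u,v,z); print(n,p.round(1),np.hypot(*(p[:2]-c)).round(1),ang(p).round(2))
X=cloud(s); d=np.hypot(X[...,0]-c[0],X[...,1]-c[1])
m=(X[...,2]>91)&(X[...,2]<97)&(d>140)&(d<190); print('guide',m.sum(),X[m].mean(0),ang(X[m].mean(0)))
q=X[m][:,:2]; print('rect',cv2.minAreaRect(q.astype(np.float32)))
m=(X[...,2]>102)&(X[...,2]<110)&(d>135)&(d<190); print('clamp',m.sum(),X[m].mean(0),ang(X[m].mean(0)),cv2.minAreaRect(X[m][:,:2].astype(np.float32)))
im=rectify(s,c+[30,85],88,70,5); cv2.imwrite('pics/rw9.png',im[:600])
im=rectify(s,c+[30,105],98,70,5); cv2.imwrite('pics/rw9p.png',im[:600])
```

```text
lineout [596.3  29.3  88. ] 119.7 69.54
linein [574.7 -27.2  88. ] 59.2 70.0
tip [590.3  32.   98. ] 120.3 72.68
tip96 [590.3  31.6  96. ] 119.8 72.61
guide 10872 [602.05821919  74.71961006  93.84788391] 73.19991832694781
rect ((628.5753784179688, 57.992919921875), (46.156986236572266, 96.86626434326172), 60.039947509765625)
clamp 7073 [609.53774507  58.18179545 105.32525735] 68.67487230435023 ((635.8823852539062, 40.225074768066406), (33.34537124633789, 111.00782775878906), 59.23661804199219)
```

View pics/rw9.png

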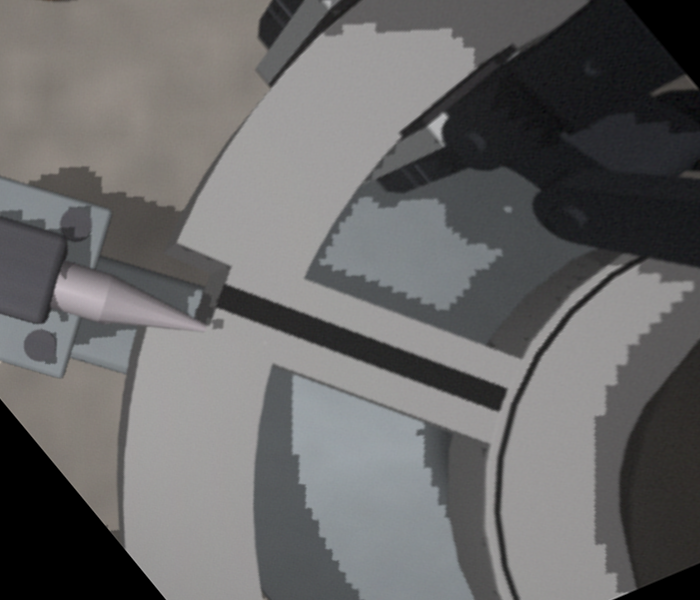

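View pics/rw9p.png

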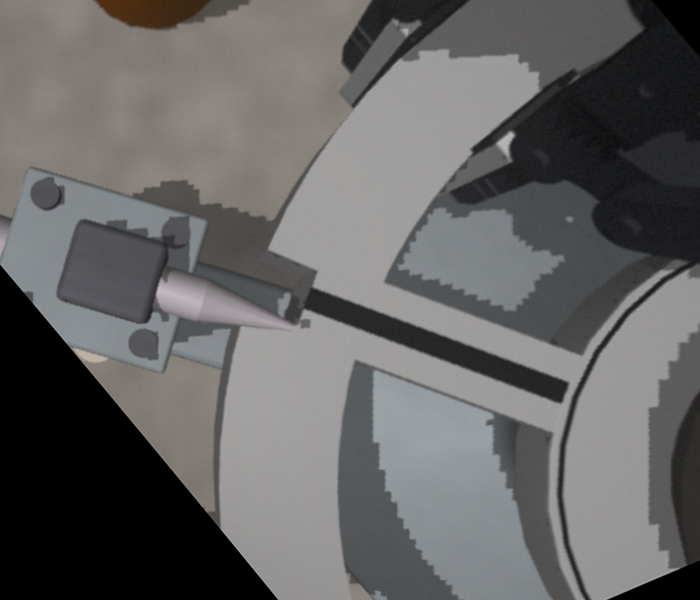

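The line is at 69.7° and the pointer axis at about 73.3° (tip 72.9, guide 73.2, knob 73.8). I'll turn +3.6° more.

Request:
jog_arm:
  motion:
    - [-1.4,1.5,0,1,0]
    - [-2.7,3,0,2,0]
    - [-4,4.5,0,3,0]
    - [-4.9,5.5,0,3.6,0]
    - [-4.9,5.5,0,3.6,0]
    - [-4.9,5.5,0,3.6,0]

```text
time: 12.03
ee_pos: [639.6, -2.2, 32.0]
eef_rot: [1.242, 2.885, 0.001]
force: [-2.0, 1.1, 6.0]
opening: 25.3
```

Run:
```python
from h import *
s=snap('wrist'); c=np.array([554.5,-82.8])
im=rectify(s,c+[30,85],88,70,5); cv2.imwrite('pics/rw10.png',im[:600])
im=rectify(s,c+[30,105],98,70,5); cv2.imwrite('pics/rw10p.png',im[:600])
```

```text
(no output)
```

View pics/rw10.png

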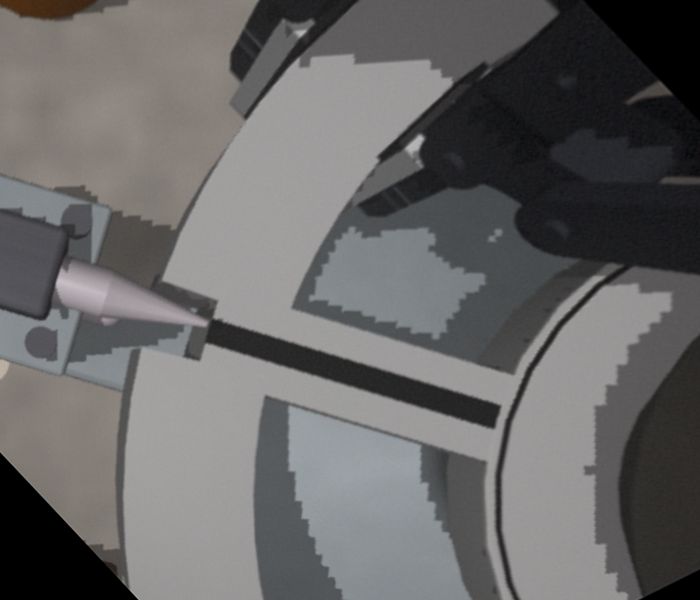

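View pics/rw10p.png

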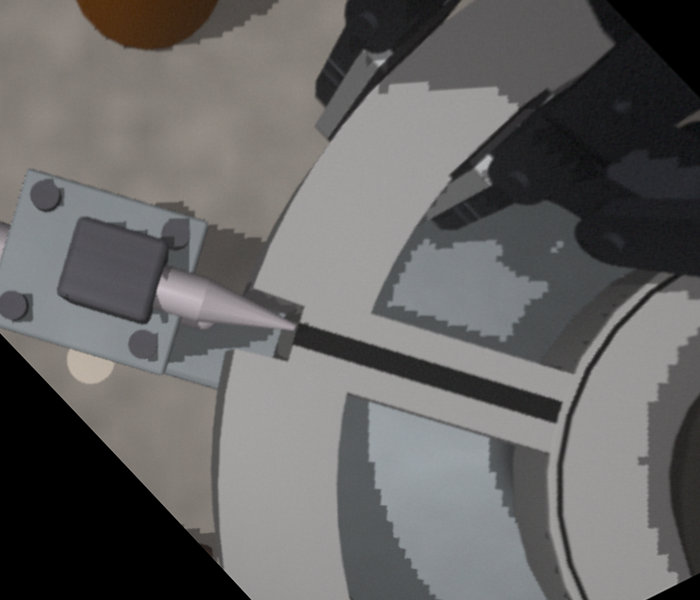

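The line is at 73.4° and the needle tip at 73.3°, so it's aligned and has been held for well over 0.2 s. Now I'll release and lift straight up.

Request:
jog_arm:
  motion:
    - [0,0,0,0,0.15]
    - [0,0,0,0,0.3]
    - [0,0,0,0,0.45]
    - [0,0,0,0,0.55]
    - [0,0,0,0,0.55]
    - [0,0,5,0,0.55]
    - [0,0,15,0,0.55]
    - [0,0,35,0,0.55]
    - [0,0,60,0,0.55]
    - [0,0,90,0,0.55]

```text
time: 12.92
ee_pos: [638.5, -2.2, 121.7]
eef_rot: [-1.24, -2.884, 0.001]
force: [-0.1, -0.2, -0.3]
opening: 47.0
```

Request:
jog_arm:
  motion:
    - [0,4,25,7,0.3]
    - [0,12,45,14,0.1]
    - [-2,26,55,21,0]
    - [-4,44,55,28,0]
    - [-6,64,55,35,0]
    - [-8,84,55,42,0]
    - [-10,104,55,49,0]
    - [-11,122,55,56,0]
    - [-12,138,55,63,0]
    - [-13,150,55,70,0]

```text
time: 13.75
ee_pos: [626.4, 149.3, 177.5]
eef_rot: [-0.649, 3.072, 0.0]
force: [0.3, -0.3, 0.7]
opening: -0.1
```

Request:
jog_arm:
  motion:
    - [-1,4,0,7,0]
    - [-1,7,0,14,0]
    - [-1,9,0,21,0]
    - [-1,9,0,28,0]
    - [-1,9,0,35,0]
    - [-1,9,0,42,0]
    - [-1,9,0,47,0]
    - [-1,9,0,50,0]
    - [-1,9,0,50,0]

```text
time: 14.5
ee_pos: [625.7, 156.7, 177.4]
eef_rot: [-1.879, 2.516, -0.001]
force: [1.2, 0.2, 0.2]
opening: 0.2
```

Run:
```python
from h import *
o=arm.get_obs(); print(o['time'],o['ee_pos'],o['eef_rot'],o['opening'],o['qpos'],o['force'])
s=snap('wrist','w11.png'); c=np.array([554.5,-82.8])
X=cloud(s); d=np.hypot(X[...,0]-c[0],X[...,1]-c[1])
m=(X[...,2]>132)&(X[...,2]<147)&(d>195)&(d<232); k=X[m]; print('knob',m.sum(),np.median(k,0),k.min(0),k.max(0))
im=rectify(s,c+[30,105],88,75,5); cv2.imwrite('pics/rw11.png',im[:600])
```

```text
14.5 [625.66495819 156.70389944 177.35430058] [-1.87924198e+00  2.51639401e+00 -1.17316840e-03] 0.184747448487342 [ 7.25212000e-02  5.84542487e-01  1.40855066e+00 -1.43519668e-04
  1.14731738e+00 -2.78111560e+00] [1.22093159 0.18343805 0.18981637]
knob 659 [615.65250493 122.27206769 141.62383127] [607.77862405 115.12598243 132.05459685] [624.24435319 132.08416312 143.90504006]
```

View pics/w11.png

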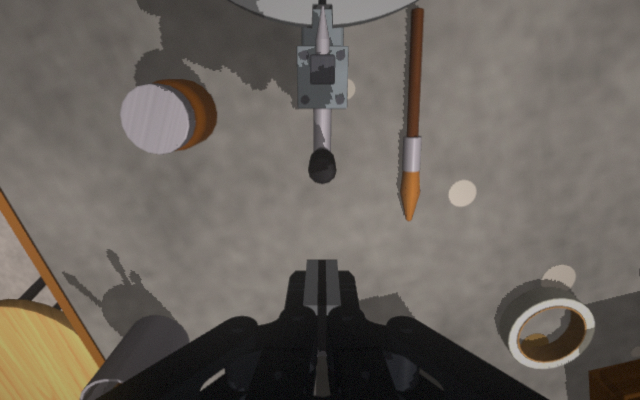

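View pics/rw11.png

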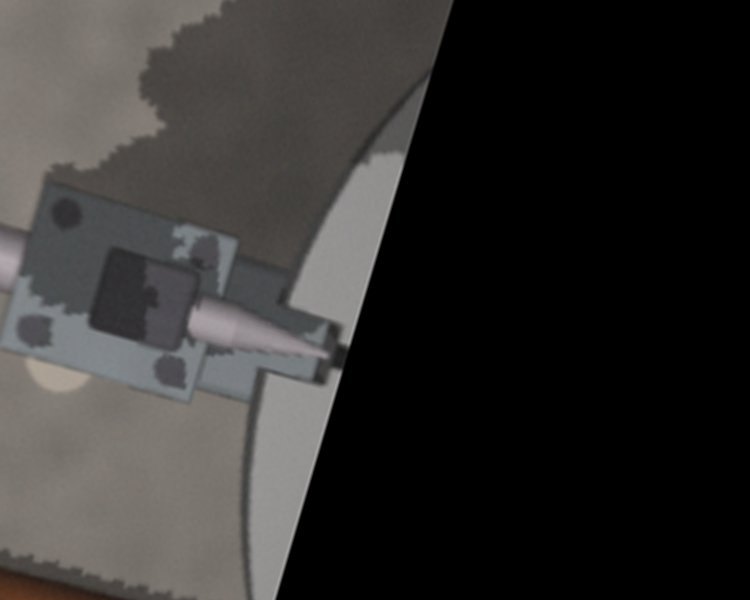

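The knob (px 322,165) lines up with the shut fingers (column 322), and the needle points to mid-notch. I'll back the roll off by 4° to stay clear of the wrist limit, then descend outboard of the knob.

Request:
jog_arm:
  motion:
    - [0,0,-10,-2,0]
    - [0,0,-25,-4,0]
    - [0,0,-42,-4,0]
    - [0,0,-60,-4,0]
    - [0,0,-75,-4,0]
    - [0,0,-86,-4,0]
    - [0,0,-92,-4,0]
    - [0,0,-93,-4,0]

```text
time: 15.22
ee_pos: [624.8, 156.7, 82.3]
eef_rot: [1.788, -2.581, -0.002]
force: [-0.2, 0.6, -0.5]
opening: -0.4
```

Run:
```python
from h import *
o=arm.get_obs(); print(o['time'],o['ee_pos'],o['opening'],o['qpos'],o['force'])
s=snap('wrist','w12.png')
X=cloud(s); Rt=cv2.Rodrigues(np.array(o['eef_rot']))[0]
L=(X-np.array(o['ee_pos']))@Rt
for v in range(180,300,10): print(v,L[v,322].round(1),X[v,322].round(1))
```

```text
15.2167 [624.81486068 156.65333494  82.34922821] -0.36991576130990683 [ 7.24756814e-02  7.02162932e-01  1.47958911e+00 -8.17293125e-06
  9.61829561e-01 -2.70986538e+00] [-0.16486111  0.61149372 -0.51060454]
180 [39.5 -0.  -3.8] [611.  119.7  86.2]
190 [ 37.6  -0.  -14. ] [611.7 121.5  96.4]
200 [ 41.5  -0.  -40. ] [610.4 117.8 122.4]
210 [ 41.6  -0.  -51.4] [610.4 117.7 133.8]
220 [ 40.7  -0.1 -58.6] [610.7 118.6 141. ]
230 [ 37.6  -0.1 -59.9] [611.8 121.5 142.2]
240 [ 34.  -0. -60.] [613.  124.8 142.4]
250 [ 30.   -0.  -59.4] [614.4 128.5 141.8]
260 [ 11.5  -0.  -31.8] [620.8 145.9 114.1]
270 [ 11.1  -0.  -39.6] [621.  146.3 121.9]
280 [ 10.9  -0.  -47.1] [621.1 146.4 129.5]
290 [ 11.1  -0.  -54.4] [621.  146.3 136.8]
```

View pics/w12.png

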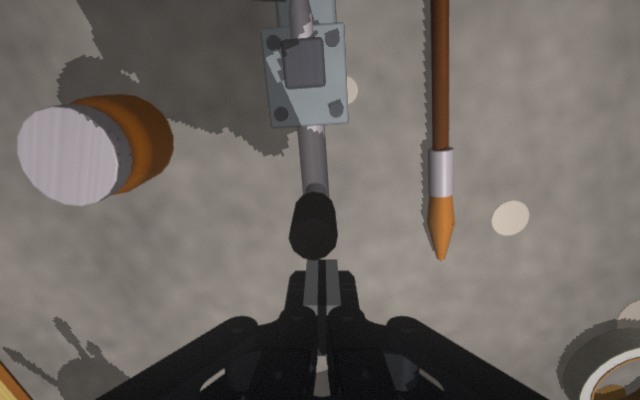

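The tips (front face at tool x=11) sit about 14 mm behind the knob, at knob height (z≈114). I'll start pushing along (-0.286,-0.958) and watch the force.

Request:
jog_arm:
  motion:
    - [-0.9,-2.9,0,0,0]
    - [-2,-6.7,0,0,0]
    - [-3.1,-10.5,0,0,0]
    - [-4,-13.4,0,0,0]
    - [-4.9,-16.3,0,0,0]
    - [-5.7,-19.2,0,0,0]
    - [-6.3,-21.1,0,0,0]
    - [-6.3,-21.1,0,0,0]

```text
time: 15.93
ee_pos: [619.7, 135.6, 84.0]
eef_rot: [-1.789, 2.581, -0.001]
force: [0.1, 1.5, 1.8]
opening: 0.3
```

Run:
```python
from h import *
o=arm.get_obs(); print(o['time'],o['ee_pos'],o['opening'],o['qpos'],o['force'])
s=snap('wrist','w13.png')
```

```text
15.9333 [619.67243419 135.57482734  84.03659156] 0.27226116047644483 [ 3.93796949e-02  6.87883944e-01  1.50844638e+00  2.81412300e-04
  9.43764221e-01 -2.74354234e+00] [0.08798757 1.46416112 1.77782727]
```

View pics/w13.png

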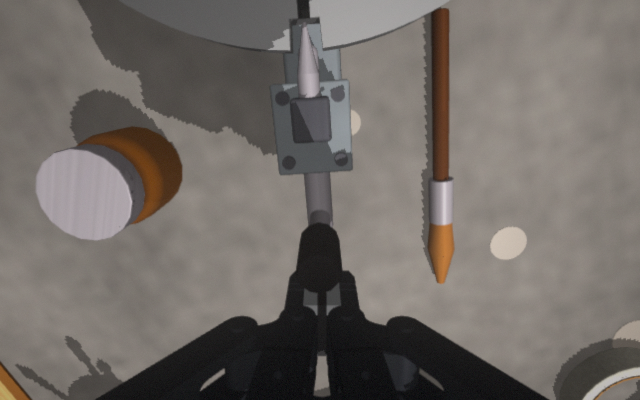

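Contact made, with the knob against the tips at about px (320,265) and low force. Continuing to push.

Request:
jog_arm:
  motion:
    - [-0.4,-1.4,0,0,0]
    - [-0.9,-2.9,0,0,0]
    - [-1.3,-4.3,0,0,0]
    - [-1.7,-5.7,0,0,0]
    - [-1.7,-5.7,0,0,0]

```text
time: 16.4
ee_pos: [617.9, 129.6, 83.6]
eef_rot: [-1.789, 2.582, -0.001]
force: [2.9, 3.2, 2.2]
opening: -0.1
```

Request:
jog_arm:
  motion:
    - [-0.3,-0.8,0,0,0]
    - [-0.5,-1.6,0,0,0]
    - [-0.5,-1.6,0,0,0]

```text
time: 16.65
ee_pos: [617.7, 128.9, 83.6]
eef_rot: [-1.788, 2.581, 0.0]
force: [3.8, 4.4, 1.9]
opening: -0.1
```

Request:
jog_arm:
  motion:
    - [-0.3,-1,0,0,0]
    - [-0.6,-1.9,0,0,0]
    - [-0.6,-1.9,0,0,0]

```text
time: 16.9
ee_pos: [617.7, 128.9, 83.7]
eef_rot: [-1.785, 2.579, 0.002]
force: [3.8, 9.9, 2.1]
opening: -0.1
```

Run:
```python
from h import *
o=arm.get_obs(); print(o['time'],o['ee_pos'],o['qpos'],o['force'])
s=snap('wrist','w14.png')
```

```text
16.9 [617.72666267 128.85852711  83.66073684] [ 0.02665713  0.6838805   1.51994938  0.00519578  0.93424166 -2.758145  ] [3.78733001 9.9486744  2.07819638]
```

View pics/w14.png

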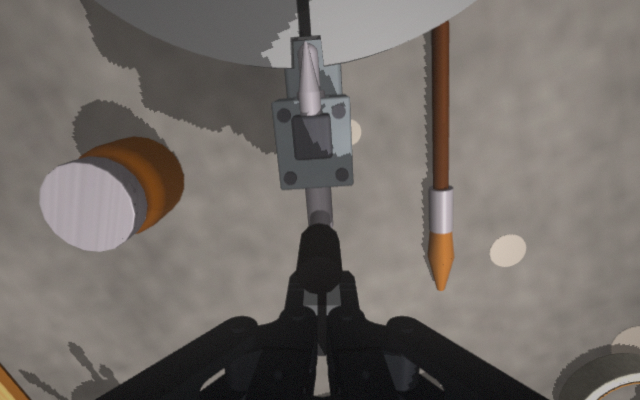

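The tip stalled at radius 221 mm from the axis with force rising to about 10 N. That's the expected home position (201+8.5+11.5). One last firm nudge, then retreat and inspect.

Request:
jog_arm:
  motion:
    - [-0.5,-1.5,0,0,0]
    - [-0.5,-1.5,0,0,0]
    - [-0.5,-1.5,0,0,0]

```text
time: 17.2
ee_pos: [617.8, 128.9, 83.7]
eef_rot: [-1.783, 2.577, 0.004]
force: [5.2, 12.8, 0.3]
opening: 0.1
```

Request:
jog_arm:
  motion:
    - [1.5,5,0,0,0]
    - [3,10,0,0,0]
    - [6,20,0,0,0]
    - [9,30,5,0,0]
    - [11,38,20,0,0]
    - [11,38,45,0,0]
    - [11,38,75,-5,0]
    - [11,38,105,-12,0]
    - [11,38,125,-19,0]
    - [11,38,135,-26,0]

```text
time: 18.03
ee_pos: [628.5, 163.5, 222.4]
eef_rot: [-1.153, 2.917, -0.003]
force: [0.1, 0.0, 0.0]
opening: 0.1
```

Run:
```python
from h import *
o=arm.get_obs(); print(o['time'],o['ee_pos'],o['eef_rot'],o['qpos'],o['force'])
s=snap('wrist','w15.png'); c=np.array([554.5,-82.8])
X=cloud(s); d=np.hypot(X[...,0]-c[0],X[...,1]-c[1])
m=(X[...,2]>132)&(X[...,2]<147)&(d>180)&(d<232); k=X[m]; print('knob',m.sum(),np.median(k,0),np.median(d[m]))
im=rectify(s,c+[30,105],88,75,5); cv2.imwrite('pics/rw15.png',im[:600])
s=snap('side'); cv2.imwrite('pics/s15.png',cv2.resize(s['frame'][120:260,230:390],None,fx=4.5,fy=4,interpolation=cv2.INTER_CUBIC))
s=snap('top'); cv2.imwrite('pics/t15.png',cv2.resize(s['frame'][110:290,240:460],None,fx=3.3,fy=3.3,interpolation=cv2.INTER_CUBIC))
```

```text
18.0333 [628.45541535 163.48587252 222.40310586] [-1.1528452   2.91707173 -0.00329386] [ 8.30088131e-02  5.41781340e-01  1.35340209e+00 -6.04484838e-04
  1.24103950e+00 -2.24032747e+00] [0.08194372 0.01599467 0.03993169]
knob 461 [610.94482756 109.90803228 141.69385065] 200.8715589520305
```

View pics/rw15.png

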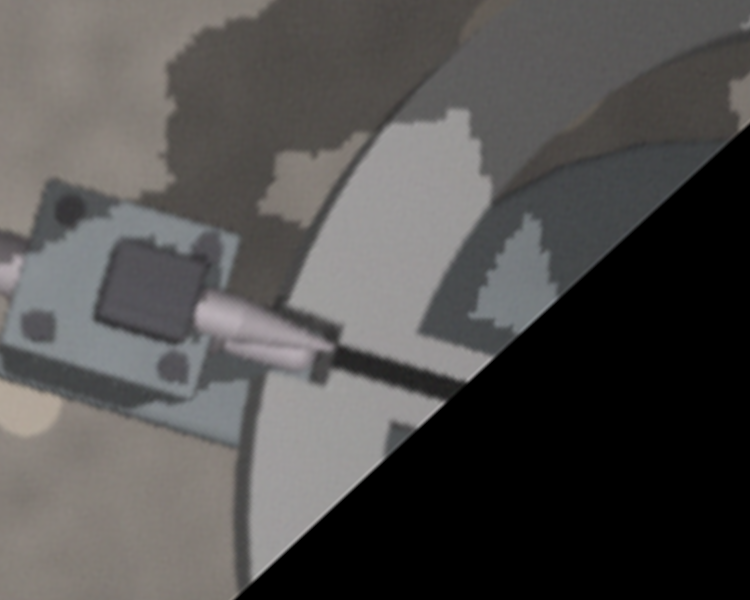

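View pics/s15.png

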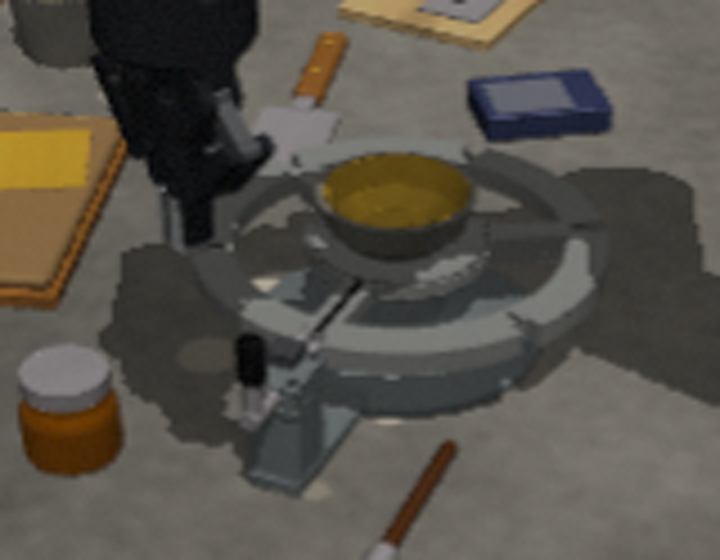

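View pics/t15.png

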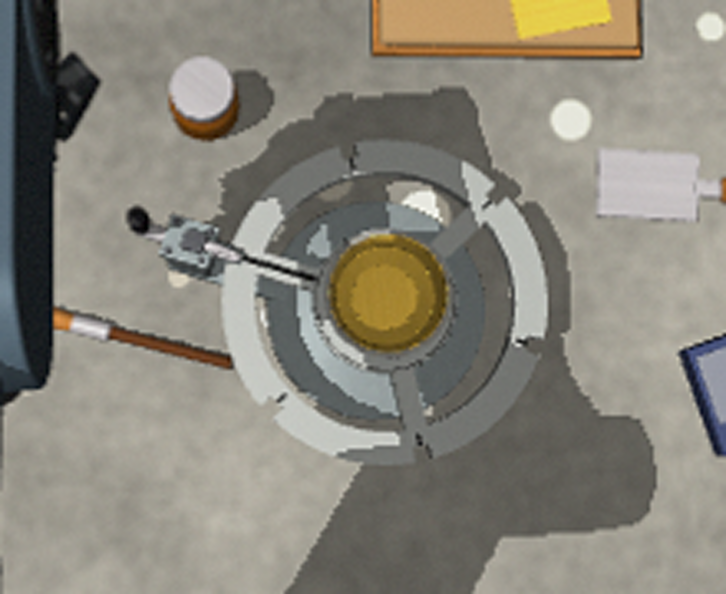

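The knob is now 200.9 mm from the axis (home is 201), and the bolt nose is visible in the long line's notch. I'll check the bowl and bystanders before handing in.

Run:
```python
from h import *
s=snap('top'); a0=cv2.imread('pics/top0.png')
X=cloud(s); c=fitring(s,[555,-83])[0]; print('c',c)
d=np.hypot(X[...,0]-c[0],X[...,1]-c[1])
m=(X[...,2]>121)&(X[...,2]<134)&(d<75); q=X[m][:,:2]-c
(cx,cy),r=cv2.minEnclosingCircle(q.astype(np.float32)); print('bowl',cx,cy,r)
for n,im in (('before',a0),('after',s['frame'])):
    g=cv2.inRange(cv2.cvtColor(im,cv2.COLOR_BGR2HSV),(18,140,60),(35,255,255)); g[:150]=0;g[250:]=0;g[:,:320]=0;g[:,400:]=0
    ys,xs=np.nonzero(g); print(n,len(xs),xs.mean(),ys.mean(),(xs.min()+xs.max())/2,(ys.min()+ys.max())/2)
for t in ['brush','size_jar','cube','sponge','scraper','tape']:
    r=optics.find_in('top',t)
    print(t,[(round(x['score'],2),round(x['point'][1]*640),round(x['point'][0]*400)) for x in r[:2]])
o=arm.get_obs(); print(o['time'],o['force'])
```

```text
c [555.0385852  -83.35820254]
bowl 1.8835350275039673 1.283032774925232 49.50553512573242
before 949 358.85036880927294 198.71022128556376 359.0 199.0
after 971 357.2378990731205 198.34397528321318 357.0 198.0
brush [(0.68, 271, 212)]
size_jar [(0.61, 300, 138), (0.24, 363, 216)]
cube [(0.59, 142, 167)]
sponge [(0.78, 460, 229)]
scraper [(0.81, 444, 166)]
tape []
18.5333 [ 0.05702225 -0.07990816  0.14717068]
```

```bash
python3 -c "
from h import *
print(arm.job_done())"
```

```text
the job is handed in; nothing more can be done
None
```

The wheel is turned so the long line faces the needle, the lock bolt is pushed home, and I handed the job in at about 18.5 s of the 54 s. No verdict was reported.

**How it went:**
- **Grip:** the first pinch closed on nothing. The wrist depth image showed the fingertips about 30 mm behind the stated TCP, so they were hovering above the rim. I lowered 31 mm and the second pinch held (opening 25 mm).
- **Turn:** I carried the rim about 100° counter-clockwise along its arc, with at most about 8 N at the wrist at my readings. I then let go and lifted clear.
- **Bolt:** I pushed the knob in with the shut fingers until it stalled. The force rose to about 14 N without further movement, and I backed the arm clear.

**Last checks:**

| Check | Result |
|---|---|
| Line and needle, before release | line at 73.4°, needle tip at 73.3° |
| Line and needle, after the push | by eye only: needle and bolt nose in the long line's notch |
| Knob distance from the axis | 200.9 mm (fully home is 201 mm) |
| Bowl | upright, about 2 mm off the axis, never approached |
| Wrist force at the end | about 0 N, arm clear of everything |

**Bystanders:** the jar, scraper and sponge are where they were. The brush, partly hidden by the arm in the top view, also looks unmoved. The network's point for the cube shifted about 20 pixels. I put this down to the arm partly covering it, but did not confirm it. The tape was not found in the last top view, probably hidden by the arm. The arm was never planned near either one.

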